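Hold the parts-cleaning bath open by its lid lever

TASK

Open the parts-cleaning bath for loading: with your fingertips on the black pad at the long end of its lid lever, press the lever smoothly down as far as it goes, so that its short end raises the heavy lid fully, and keep it there - finish while still holding it down, lid open. The lid may be hot, so do not touch it or its handle; only press the lever, without pinching it or ramming it. Leave the beaker, the steel cup, the ring and the spanner where they are.

Things in the scene. Friction and masses are not known exactly. Their poses are not given: they have to be found in the camera images.
- bath_base (a point): Centre of the underside of the bath, on the bench: a fixed white box 300 mm wide (y), 170 mm deep (x), with a hinged steel lid whose top is 177 mm up and a black bar handle on it up to 209 mm. x points from the front (control strip, robot's side) to the back (lid hinge), y to the side that carries the lever; turned by -0.15 to -0.65 rad about z.
- lever_pad (a point): Centre of the top face of the flat black pad on the long, front end of the lid lever: 70 mm along the lever, 50 mm across, 10 mm thick, about 234 mm above the bench at rest. It tilts with the lever: x runs along the lever towards the pivot, z is square to the pad. It lies 26 mm outside the plane of the bath's +y wall, about 85 mm in front of the bath; nothing is below it.
- lever_pivot (a point): Pivot pin of the lever (a steel bar 20 mm high), on a bracket on the bath's +y wall; fixed, 140 mm above the bench. The pad's centre is 205 mm from it along the bar, its top face 20 mm above the bar's centre line. Behind the pivot the short end, 60 mm long, lies under a roller on the side of the lid and lifts it.
- lever (a joint): Lever angle in rad: 0 at rest (the bar slopes 0.38 up towards the pad), growing as the pad is pressed down, to 0.78 at its stop (bar sloping 0.40 down, pad about 155 mm lower; its path is an upright arc about the pivot). Pressing takes about 5 to 11 N on the pad at first, easing to 2 to 5 N, then a hard stop is felt; let go, the lid's weight brings it back up.
- lid (a joint): Lid angle in rad: 0 shut, 1.0 with the lever at its stop (1.28 times the lever's angle). The lid (about 1.5 kg, hinged along the back of the rim) rests on the lever's short end and falls shut if the lever is let go. Fully open, its front edge stands about 320 mm high, well behind the pad.
- lid_front_edge (a point): Middle of the lid's front edge, on its top face.
- beaker: Bystander: open glass beaker 70 mm across, 95 mm high, on the bench at the lever's side of the bath; origin at the centre of its underside.
- reactor_cup: Bystander: heavy steel cup 64 mm across, 85 mm high, on the bench in front of the bath; origin at the centre of its underside.
- flange_ring: Bystander: flat steel ring 68 mm across, 14 mm thick, on the bench at the lever's side; origin at the centre of its underside.
- spanner: Bystander: steel spanner lying on the bench in front of the bath; origin under its middle.

How it is judged:
By the outcome, as a careful person would: the job done as asked, in the order asked, and still so for the second after the job is handed in, while the arm keeps its last pose, push and grip.
It also fails if it takes over 32 s, if anything falls off the work surface, if the arm or the gripper's body presses on something with over 40 N, if the wrist force passes 120 N, or if a joint passes its speed limit or range.

ROBOT

A 6-joint arm with a two-finger parallel gripper is mounted at the origin on the work surface. World frame = base frame: x ahead of the robot, y to its left, z up, the work surface at z = 0. Lengths are in m, angles in rad, forces in N, time in s.
With the tool pointing down it reaches from about 0.225 to 0.875 m from the base axis. Payload 3.4 kg.
Tool frame: the origin (TCP) lies midway between the tips of the shut fingers; the grasp point (between the pads) lies 19 mm behind it (manip.grip_point_offset is the distance from the TCP to the grasp point, in m); z points along the fingers, y is the line along which they close (so a half turn about z gives the same grasp; the last joint's range is limited). The gripper opens to 85 mm and grips with 20 to 120 N. Pads are 22 mm wide; open, the fingers measure 114 mm over their backs; the gripper's body (76 mm by 85 mm) begins 54 mm behind the grasp point. The pads swing forward as they close: fully open they stand 13 mm farther back than shut.
Start: joints at [1.209, 0.276, 1.505, -0, 1.361, -0.121], TCP at [0.137, 0.558, 0.231] pointing down, gripper open.
Joint ranges: [-2.89, 2.89], [-0.75, 2.08], [0.22, 2.7], [-1.18, 4.32], [0.11, 2.71], [-2.7, 2.7]. Speed limits (rad/s): [2.57, 2.57, 3.14, 3.14, 3.14, 3.14].

INTERFACE

Orientations are given as a unit quaternion [w, x, y, z].
In Python, from rig import manip gives the robot as it stands.
- The arm moves only by the shell command python3 -m handwheel 'ROWS' [FORCE]. ROWS is JSON, a list of rows, each an object with "translation": the shift along the tool's x, y, z in m, a list of three; "angular": the turn, a rotation vector about the tool's x, y, z in degrees, a list of three; "hand": the closure, from 0 (fully open) to 1 (shut). A call has 1 to 10 rows; each row shifts and turns the commanded pose from where the row before left it, along the tool's axes as they then stand; what a row does not reach is not made up. A row lasts 1/12 s, in which the tool goes at most 41.7 mm and 7.16 degrees, less where a joint would pass 70% of its speed; a pose out of reach is approached as far as the arm can. A call with a gripper value outside its range is refused whole. The fingers move at their own pace and stop on an object; FORCE is the grip in N (left out, the last holds). Time passes only in rows, so rows that do not move let the fingers close. It gives the time, the measured TCP pose, the force, the opening and the grip force at its end, in the units of the state.
- manip.get_state(): the state, without advancing time (a new reading comes with each control period).
- manip.get_image(name): name is "side" or "top"; returns the picture (384x512x3 uint8, red, green, blue); there is no depth.
- manip.camera_info(name): a dict with "camera_matrix" (3x3 intrinsics, pixels), "eye" and "orientation" of the camera in the world. Camera axes: x right, y down, z forward; pixel columns grow to the right and rows downward; lengths in m; the calibration is good to about 2 mm. A picture is of the moment at which its call begins. camera_info takes no time and is no camera call.
- manip.sign_off(): hands the job in; it is judged then, once.
The state is a dict: "clock": time; "qpos": joint angles; "qd": joint speeds; "effort": joint torques, N m; "position": TCP position; "ee_rot": TCP orientation; "contact_force": force on the tool from outside, world axes, zero at the start; "moment": the same for the moment, N m; "width": finger opening in m; "gripper_force": force on a finger pad.
Only numpy, scipy, OpenCV 4.12 (cv2) and the standard library are available. Lean on these libraries where they do the work, as an engineer would, in place of code of your own. Each camera call takes 0.05 s, during which the arm holds its last target. There are 200 camera calls.

## Working session

There is one attempt and no reset: what is moved stays moved. The work goes in short steps, Python scripts to look and compute and a shell command to move; the robot and the scene stay as the last step left them, time stands still between calls to the robot, and variables do not carry over. Pictures are saved under pics/ and viewed, at most 10 in all, crops included, and the job is handed in when it is done.

```bash
mkdir -p pics; python3 - <<'E'
from rig import manip
import cv2
for n in("side","top"):
    cv2.imwrite(f"pics/{n}0.png",manip.get_image(n)[:,:,::-1]); print(n,manip.camera_info(n))
print(manip.get_state())
E
```

```text
side {'camera_matrix': array([[390.38854589,   0.        , 249.69439404],
       [  0.        , 390.38854589, 193.43629854],
       [  0.        ,   0.        ,   1.        ]]), 'eye': array([0.20147127, 0.47324982, 0.68186854]), 'orientation': array([ 0.1348143 , -0.31482936,  0.85345616, -0.39283604])}
top {'camera_matrix': array([[382.60843719,   0.        , 255.48816119],
       [  0.        , 382.60843719, 183.43487197],
       [  0.        ,   0.        ,   1.        ]]), 'eye': array([0.44574095, 0.01127064, 0.91090096]), 'orientation': array([ 0.05710142, -0.70080334,  0.70924326, -0.05087352])}
{'clock': 0.1, 'qpos': array([ 1.20901773e+00,  2.76546882e-01,  1.50601005e+00, -1.08888668e-05,
        1.36072572e+00, -1.20993138e-01]), 'qd': array([ 2.77671298e-04, -2.98516181e-03, -7.38180790e-04, -2.31245932e-05,
       -9.25458912e-04, -1.82872154e-03]), 'effort': array([ 7.82596471e-04, -4.17700839e+01, -2.46402133e+01, -3.51181061e-04,
        6.02893488e-03,  1.05013163e-05]), 'position': array([0.13695158, 0.55795792, 0.2305162 ]), 'ee_rot': array([-1.96827181e-04,  1.20100927e-01,  9.92761327e-01, -8.21776501e-04]), 'contact_force': array([ 0.35421903, -0.61621596,  0.33488448]), 'moment': array([0.056767  , 0.00838129, 0.00810853]), 'gripper_force': 0.0, 'width': 0.08540167649966758}
```

View pics/side0.png

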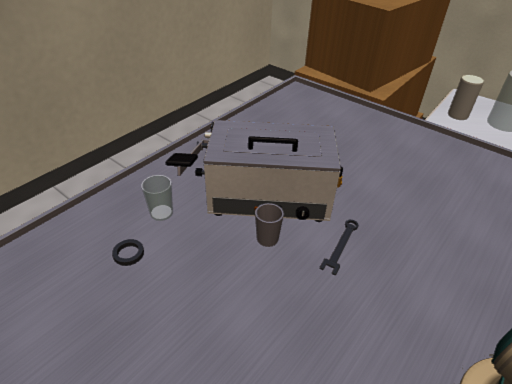

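View pics/top0.png

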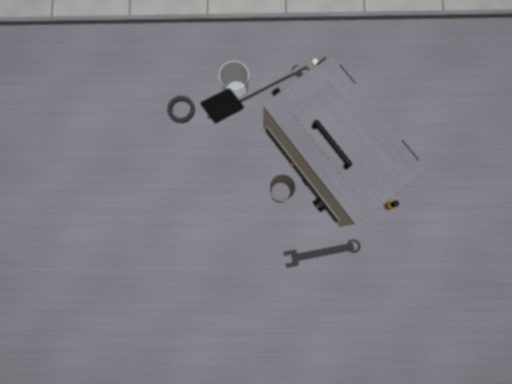

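The side view shows the pad at about (182,159) and the beaker at (158,198). The top view shows the pad centred near (222,106), the lever running to about (308,68), and the beaker partly under the pad at (235,80).

```bash
cat >h.py <<'E'
import numpy as np, cv2
from rig import manip
from scipy.spatial.transform import Rotation as R
def rot(q): return R.from_quat(np.r_[q[1:],q[0]])
def ray(n,uv,z):
    c=manip.camera_info(n); d=rot(c["orientation"]).apply(np.linalg.solve(c["camera_matrix"],[*uv,1])); e=c["eye"]
    return e+d*(z-e[2])/d[2]
def proj(n,P):
    c=manip.camera_info(n); p=rot(c["orientation"]).inv().apply(np.atleast_2d(P)-c["eye"])@c["camera_matrix"].T
    return p[:,:2]/p[:,2:]
E
python3 - <<'E'
from h import *
for n,f in(("top",(150,30,330,150)),("side",(110,110,260,230))):
    im=cv2.imread(f"pics/{n}0.png");g=cv2.cvtColor(im,6)
    x0,y0,x1,y1=(195,80,250,130) if n=="top" else (160,145,205,180)
    m=(g[y0:y1,x0:x1]<25).astype(np.uint8)
    k,l,s,c=cv2.connectedComponentsWithStats(cv2.morphologyEx(m,cv2.MORPH_OPEN,np.ones((3,3))))
    i=1+s[1:,4].argmax();print(n,s[i],c[i]+[x0,y0],ray(n,c[i]+[x0,y0],.234))
    pts=np.argwhere(l==i)[:,::-1].astype(np.float32)+[x0,y0]
    print(cv2.minAreaRect(pts.astype(np.float32)))
    a,b,c2,d=f;cv2.imwrite(f"pics/{n}c.png",cv2.resize(im[b:d,a:c2],None,fx=4,fy=4,interpolation=2))
print(ray("top",(330,58),.177),ray("top",(264,106),.177),ray("top",(418,172),.177),ray("top",(352,222),.177))
print("beaker",ray("side",(161,212),0), ray("side",(158,184),.095),ray("top",(234,75),.095))
E
```

```text
top [15 20  3  5 15] [211. 102.] [0.70376831 0.09737893 0.234     ]
((211.0, 102.0), (4.0, 2.0), 90.0)
side [  7   9  30  13 285] [182.08421053 159.38245614] [0.69137104 0.08199529 0.234     ]
((181.5, 160.0), (12.0, 29.0), 90.0)
[ 0.81578577 -0.13778743  0.177     ] [ 0.71552983 -0.00169425  0.177     ] [ 0.5772877  -0.29867649  0.177     ] [ 0.48210962 -0.16604763  0.177     ]
beaker [0.82053793 0.06497652 0.        ] [0.81295757 0.06435536 0.095     ] [0.81975196 0.06349445 0.095     ]
```

View pics/topc.png

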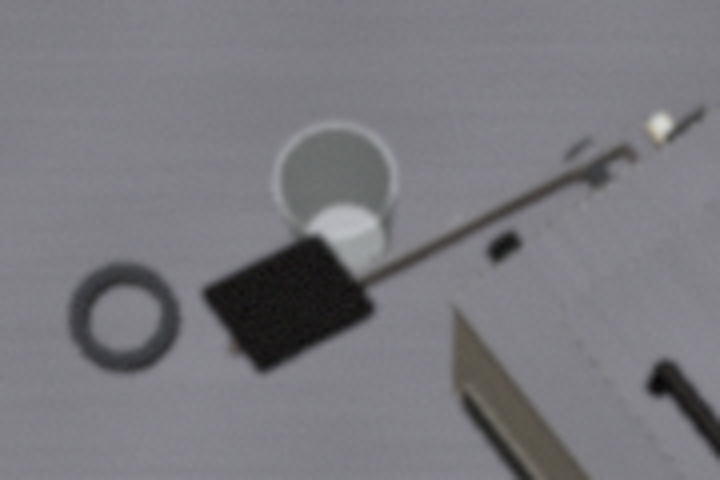

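```bash
python3 - <<'E'
from h import *
from scipy.optimize import least_squares
P=np.array([[-.17,.176,.2345],[-.085,.15,.177],[-.085,-.15,.177],[.085,.15,.177],[.085,-.15,.177]])
obs=[("top",0,(222.2,105.2)),("side",0,(182,159.4)),("top",1,(264,106)),("top",3,(330,58)),("top",4,(418,172)),("top",2,(352,224)),
("side",1,(208,159)),("side",2,(337,166)),("side",3,(214,123)),("side",4,(336,128))]
def W(p): return R.from_euler("z",p[2]).apply(P)+[p[0],p[1],0]
f=lambda p:np.concatenate([proj(n,W(p)[i])[0]-o for n,i,o in obs])
s=least_squares(f,[.65,-.15,-.9],loss="soft_l1",f_scale=3);print(s.x);print(f(s.x).reshape(-1,2).round(1));print(W(s.x)[0])
print(ray("top",(222.2,105.2),.2345))
E
```

```text
[ 0.64727648 -0.15485574 -0.96105152]
[[-4.7  1.6]
 [-2.2 -0. ]
 [-1.3 -2.9]
 [ 0.4 -1.4]
 [ 6.3  2.1]
 [ 2.8  1.4]
 [-5.2 -0.2]
 [ 3.9  2. ]
 [ 0.9 -3.7]
 [-1.1 -1.3]]
[0.69420835 0.08529713 0.2345    ]
[0.69707949 0.07654784 0.2345    ]
```

```bash
python3 - <<'E'
from h import *
for c in [(203,293),(318,237),(373,303),(263,371)]: print(ray("top",(150+c[0]/4,30+c[1]/4),.2345).round(4))
for c in [(171,154),(197,154),(192,165),(167,163)]: print(ray("side",c,.2345).round(4))
E
```

```text
[0.7014 0.1163 0.2345]
[0.7279 0.063  0.2345]
[0.6954 0.0376 0.2345]
[0.6636 0.0883 0.2345]
[0.7204 0.0846 0.2345]
[0.6822 0.0508 0.2345]
[0.6633 0.0823 0.2345]
[0.7036 0.1094 0.2345]
```

View pics/sidec.png

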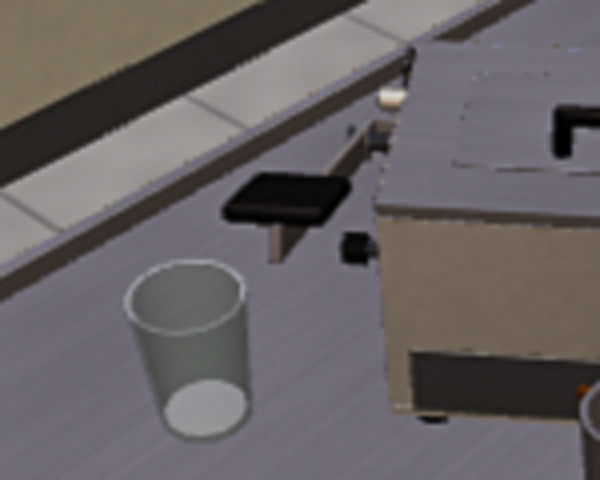

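The crop shows the pad is clear of the lid and of the black knob on the wall. The estimates agree on a pad centre of about (0.696, 0.079, 0.234) and a lever heading of about -0.97 rad. I'll lift, turn the tool to line up with the lever and shut the fingers first.

```bash
python3 -m handwheel '[{"translation":[0,0,-0.012],"angular":[0,0,6],"hand":1},{"translation":[0,0,-0.012],"angular":[0,0,6],"hand":1},{"translation":[0,0,-0.012],"angular":[0,0,6],"hand":1},{"translation":[0,0,-0.012],"angular":[0,0,6],"hand":1},{"translation":[0,0,-0.012],"angular":[0,0,6],"hand":1},{"translation":[0,0,-0.012],"angular":[0,0,6],"hand":1},{"translation":[0,0,-0.012],"angular":[0,0,6],"hand":1}]' 30
cat >>h.py <<'E'
PAD=np.array([.696,.079,.2345]); YAW=-.97
def need(target):
    s=manip.get_state(); r=rot(s["ee_rot"]); print("R cols",r.as_matrix().round(3).tolist(),"need tool",r.inv().apply(target-s["position"]).round(4), s["position"].round(4),"q",s["qpos"].round(2),"F",s["contact_force"].round(1))
E
python3 -c "
from h import *
need(np.array([.696,.079,.315]))"
```

```text
clock: 0.68
position: [0.137, 0.5581, 0.3154]
ee_rot: [0.0, 0.47, 0.883, -0.001]
contact_force: [-0.6, -0.8, -0.2]
width: 0.0009
gripper_force: 0.0
R cols [[-0.558, 0.83, -0.0], [0.83, 0.558, -0.001], [-0.001, -0.001, -1.0]] need tool [-7.095e-01  1.967e-01  6.000e-04] [0.137  0.5581 0.3154] q [1.21 0.24 1.35 0.   1.55 0.62] F [-0.6 -0.8 -0.2]
```

```bash
python3 -m handwheel '[{"translation":[-0.03,0.008,0],"angular":[0,0,0],"hand":1},{"translation":[-0.03,0.008,0],"angular":[0,0,0],"hand":1},{"translation":[-0.03,0.008,0],"angular":[0,0,0],"hand":1},{"translation":[-0.03,0.008,0],"angular":[0,0,0],"hand":1},{"translation":[-0.03,0.008,0],"angular":[0,0,0],"hand":1},{"translation":[-0.03,0.008,0],"angular":[0,0,0],"hand":1},{"translation":[-0.03,0.008,0],"angular":[0,0,0],"hand":1},{"translation":[-0.03,0.008,0],"angular":[0,0,0],"hand":1},{"translation":[-0.03,0.008,0],"angular":[0,0,0],"hand":1},{"translation":[-0.03,0.008,0],"angular":[0,0,0],"hand":1}]'
python3 -m handwheel '[{"translation":[-0.03,0.009,0],"angular":[0,0,0],"hand":1},{"translation":[-0.03,0.009,0],"angular":[0,0,0],"hand":1},{"translation":[-0.03,0.009,0],"angular":[0,0,0],"hand":1},{"translation":[-0.03,0.009,0],"angular":[0,0,0],"hand":1},{"translation":[-0.03,0.009,0],"angular":[0,0,0],"hand":1},{"translation":[-0.03,0.009,0],"angular":[0,0,0],"hand":1},{"translation":[-0.03,0.009,0],"angular":[0,0,0],"hand":1},{"translation":[-0.03,0.009,0],"angular":[0,0,0],"hand":1},{"translation":[-0.03,0.009,0],"angular":[0,0,0],"hand":1}]'
python3 -c "
from h import *
need(np.array([.696,.079,.315]))"
```

```text
clock: 1.52
position: [0.3726, 0.354, 0.315]
ee_rot: [-0.0, 0.468, 0.884, -0.0]
contact_force: [0.7, 0.5, -0.6]
width: 0.0001
gripper_force: 0.0
clock: 2.27
position: [0.5915, 0.1763, 0.3147]
ee_rot: [-0.0, 0.468, 0.884, -0.0]
contact_force: [0.1, 0.9, -0.2]
width: 0.0004
gripper_force: 0.0
R cols [[-0.562, 0.827, -0.001], [0.827, 0.562, 0.0], [0.001, -0.001, -1.0]] need tool [-0.1392  0.0317 -0.0004] [0.5915 0.1763 0.3147] q [ 0.18  0.31  1.25  0.    1.58 -0.42] F [ 0.1  0.9 -0.2]
```

```bash
python3 -m handwheel '[{"translation":[-0.028,0.0064,0],"angular":[0,0,0],"hand":1},{"translation":[-0.028,0.0064,0],"angular":[0,0,0],"hand":1},{"translation":[-0.028,0.0064,0],"angular":[0,0,0],"hand":1},{"translation":[-0.028,0.0064,0],"angular":[0,0,0],"hand":1},{"translation":[-0.028,0.0064,0],"angular":[0,0,0],"hand":1},{"translation":[0,0,0],"angular":[0,5.5,0],"hand":1},{"translation":[0,0,0],"angular":[0,5.5,0],"hand":1},{"translation":[0,0,0],"angular":[0,5.5,0],"hand":1},{"translation":[0,0,0],"angular":[0,5.3,0],"hand":1},{"translation":[0,0,0],"angular":[0,0,0],"hand":1}]'
python3 - <<'E'
from h import *
n=R.from_euler("z",YAW).apply([np.sin(.38),0,np.cos(.38)])
need(PAD+.04*n)
a=manip.get_image("top")[30:180,150:350,::-1];b=manip.get_image("side")[80:230,110:310,::-1]
cv2.imwrite("pics/above.png",cv2.resize(np.vstack([a,b]),None,fx=2,fy=2,interpolation=2))
print(proj("top",manip.get_state()["position"])-[150,30],proj("side",manip.get_state()["position"])-[110,80])
E
```

```text
clock: 3.1
position: [0.6974, 0.0758, 0.3108]
ee_rot: [-0.17, 0.462, 0.866, 0.088]
contact_force: [-0.0, -0.7, -0.9]
width: 0.0001
gripper_force: 0.0
R cols [[-0.516, 0.83, -0.213], [0.77, 0.558, 0.309], [0.375, -0.005, -0.927]] need tool [-0.0252  0.001   0.032 ] [0.6974 0.0758 0.3108] q [-0.14  0.58  0.87  0.3   1.93 -0.66] F [-0.  -0.7 -0.9]
[[66.27309948 58.71173115]] [[67.3876275  41.97927951]]
```

View pics/above.png

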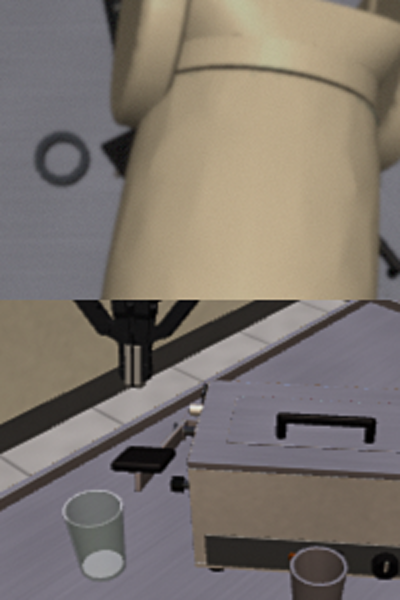

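The side view shows the fingertips above and slightly behind the pad, with the arm clear of the bath. I'll close in along the pad's normal.

```bash
python3 -m handwheel '[{"translation":[-0.0125,0,0.012],"angular":[0,0,0],"hand":1},{"translation":[-0.0125,0.001,0.02],"angular":[0,0,0],"hand":1},{"translation":[0,0,0.015],"angular":[0,0,0],"hand":1},{"translation":[0,0,0.01],"angular":[0,0,0],"hand":1},{"translation":[0,0,0],"angular":[0,0,0],"hand":1},{"translation":[0,0,0],"angular":[0,0,0],"hand":1}]'
python3 - <<'E'
from h import *
need(PAD)
cv2.imwrite("pics/close.png",cv2.resize(manip.get_image("side")[110:230,120:270,::-1],None,fx=4,fy=4,interpolation=2))
E
```

```text
clock: 3.7
position: [0.6972, 0.08, 0.2542]
ee_rot: [-0.167, 0.459, 0.868, 0.088]
contact_force: [0.8, -0.0, -0.2]
width: -0.0004
gripper_force: 0.0
R cols [[-0.524, 0.826, -0.208], [0.767, 0.564, 0.306], [0.371, 0.001, -0.929]] need tool [-0.0075 -0.0016  0.0182] [0.6972 0.08   0.2542] q [-0.13  0.59  1.    0.29  1.8  -0.7 ] F [ 0.8 -0.  -0.2]
```

View pics/close.png

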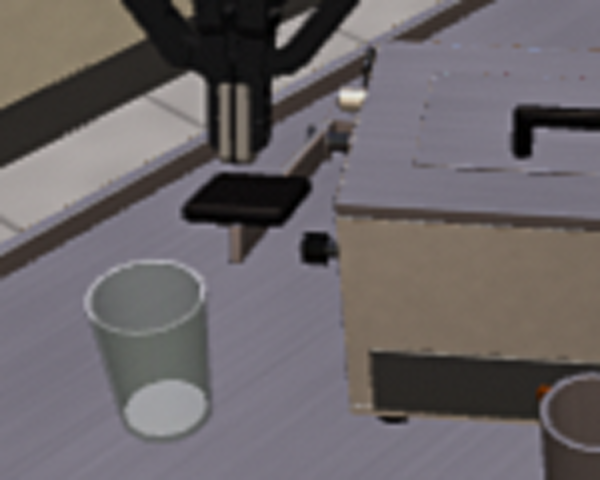

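The fingertips at (237,160) in the crop are about 20 mm above the pad, whose top centres on (247,193). I need a 3 mm shift sideways and about 7 mm forward.

```bash
python3 -m handwheel '[{"translation":[-0.007,-0.003,0.006],"angular":[0,0,0],"hand":1},{"translation":[0,0,0.005],"angular":[0,0,0],"hand":1},{"translation":[0,0,0.002],"angular":[0,0,0],"hand":1},{"translation":[0,0,0.001],"angular":[0,0,0],"hand":1},{"translation":[0,0,0],"angular":[0,0,0],"hand":1}]'
python3 -m handwheel '[{"translation":[0,0,0.0015],"angular":[0,0,0],"hand":1},{"translation":[0,0,0.0015],"angular":[0,0,0],"hand":1},{"translation":[0,0,0],"angular":[0,0,0],"hand":1}]'
python3 -m handwheel '[{"translation":[0,0,0.0015],"angular":[0,0,0],"hand":1},{"translation":[0,0,0.0015],"angular":[0,0,0],"hand":1},{"translation":[0,0,0],"angular":[0,0,0],"hand":1}]'
```

```text
clock: 4.17
position: [0.696, 0.0758, 0.2372]
ee_rot: [-0.167, 0.46, 0.868, 0.088]
contact_force: [0.1, -0.1, 0.3]
width: -0.0
gripper_force: 0.0
clock: 4.42
position: [0.6959, 0.0764, 0.2358]
ee_rot: [-0.166, 0.459, 0.868, 0.089]
contact_force: [1.3, -1.3, 2.3]
width: -0.0004
gripper_force: 1.3
clock: 4.67
position: [0.6954, 0.0772, 0.2339]
ee_rot: [-0.166, 0.459, 0.868, 0.089]
contact_force: [0.4, -2.4, 8.5]
width: 0.0003
gripper_force: 4.1
```

Contact came at z≈0.236, as expected, and the push is about 9 N. Now I'll press along the arc, turning with the pad.

```bash
python3 -m handwheel '[{"translation":[0.0002,0,0.003],"angular":[0,-0.8,0],"hand":1},{"translation":[0.0005,0,0.0054],"angular":[0,-1.5,0],"hand":1},{"translation":[0.0005,0,0.0054],"angular":[0,-1.5,0],"hand":1},{"translation":[0.0005,0,0.0054],"angular":[0,-1.5,0],"hand":1},{"translation":[0.0005,0,0.0054],"angular":[0,-1.5,0],"hand":1},{"translation":[0.0005,0,0.0054],"angular":[0,-1.5,0],"hand":1},{"translation":[0.0005,0,0.0054],"angular":[0,-1.5,0],"hand":1},{"translation":[0.0005,0,0.0054],"angular":[0,-1.5,0],"hand":1}]'
cat >>h.py <<'E'
def lev():
    s=manip.get_state(); u=R.from_euler("z",YAW).apply([1,0,0]); piv=PAD+.183*u; piv[2]=.14
    v=R.from_euler("z",YAW).apply([0,1,0]); r=s["position"]-piv; z=rot(s["ee_rot"]).as_matrix()[:,2]
    h=-r@u; a=np.arctan2(r[2],h); L=np.hypot(h,r[2])
    print("lever",round(.38+np.arctan2(.02,.205)-a,3),"along bar",np.round(np.sqrt(max(L*L-.0004,0)),4),"lat",round(r@v,4),"tool ang",round(.38-np.arctan2(-z@u,-z[2]),3),"F",s["contact_force"].round(1),"q",s["qpos"].round(2),s["position"].round(4))
E
python3 -c "
from h import *
lev()"
```

```text
clock: 5.33
position: [0.6871, 0.0888, 0.1961]
ee_rot: [-0.078, 0.466, 0.88, 0.042]
contact_force: [-0.9, -4.7, 7.8]
width: 0.0001
gripper_force: 4.0
lever 0.199 along bar 0.203 lat -0.0018 tool ang 0.202 F [-0.9 -4.7  7.8] q [-0.05  0.52  1.21  0.14  1.52 -0.66] [0.6871 0.0888 0.1961]
```

```bash
python3 -m handwheel '[{"translation":[0.0005,0,0.0054],"angular":[0,-1.5,0],"hand":1},{"translation":[0.0005,0,0.0054],"angular":[0,-1.5,0],"hand":1},{"translation":[0.0005,0,0.0054],"angular":[0,-1.5,0],"hand":1},{"translation":[0.0005,0,0.0054],"angular":[0,-1.5,0],"hand":1},{"translation":[0.0005,0,0.0054],"angular":[0,-1.5,0],"hand":1},{"translation":[0.0005,0,0.0054],"angular":[0,-1.5,0],"hand":1},{"translation":[0.0005,0,0.0054],"angular":[0,-1.5,0],"hand":1},{"translation":[0.0005,0,0.0054],"angular":[0,-1.5,0],"hand":1},{"translation":[0.0005,0,0.0054],"angular":[0,-1.5,0],"hand":1},{"translation":[0.0005,0,0.0054],"angular":[0,-1.5,0],"hand":1}]'
python3 -c "
from h import *
lev()"
```

```text
clock: 6.17
position: [0.6826, 0.0957, 0.1426]
ee_rot: [0.038, 0.467, 0.883, -0.019]
contact_force: [-0.3, -4.0, 5.9]
width: 0.0001
gripper_force: 3.2
lever 0.465 along bar 0.2034 lat -0.0016 tool ang 0.464 F [-0.3 -4.   5.9] q [ 0.08  0.48  1.41 -0.08  1.21 -0.49] [0.6826 0.0957 0.1426]
```

```bash
python3 -m handwheel '[{"translation":[0.0005,0,0.0054],"angular":[0,-1.5,0],"hand":1},{"translation":[0.0005,0,0.0054],"angular":[0,-1.5,0],"hand":1},{"translation":[0.0005,0,0.0054],"angular":[0,-1.5,0],"hand":1},{"translation":[0.0005,0,0.0054],"angular":[0,-1.5,0],"hand":1},{"translation":[0.0005,0,0.0054],"angular":[0,-1.5,0],"hand":1},{"translation":[0.0005,0,0.0054],"angular":[0,-1.5,0],"hand":1},{"translation":[0.0005,0,0.0054],"angular":[0,-1.5,0],"hand":1},{"translation":[0.0005,0,0.0054],"angular":[0,-1.5,0],"hand":1},{"translation":[0.0003,0,0.0036],"angular":[0,-1,0],"hand":1},{"translation":[0.0002,0,0.0018],"angular":[0,-0.5,0],"hand":1}]'
python3 -c "
from h import *
lev()"
```

```text
clock: 7.0
position: [0.6846, 0.0938, 0.0928]
ee_rot: [0.139, 0.462, 0.873, -0.073]
contact_force: [-1.0, -2.4, 4.9]
width: 0.0001
gripper_force: 2.2
lever 0.707 along bar 0.2062 lat -0.001 tool ang 0.696 F [-1.  -2.4  4.9] q [ 0.19  0.5   1.56 -0.35  0.98 -0.23] [0.6846 0.0938 0.0928]
```

Nearly there. I'll creep the last part until the stop is felt.

```bash
python3 -m handwheel '[{"translation":[0.0002,0,0.0027],"angular":[0,-0.75,0],"hand":1},{"translation":[0.0002,0,0.0027],"angular":[0,-0.75,0],"hand":1},{"translation":[0.0002,0,0.0027],"angular":[0,-0.75,0],"hand":1},{"translation":[0.0002,0,0.0027],"angular":[0,-0.75,0],"hand":1},{"translation":[0.0001,0,0.0015],"angular":[0,-0.5,0],"hand":1},{"translation":[0,0,0],"angular":[0,0,0],"hand":1}]'
python3 -c "
from h import *
lev()"
python3 -m handwheel '[{"translation":[0,0,0.001],"angular":[0,-0.3,0],"hand":1},{"translation":[0,0,0.001],"angular":[0,-0.3,0],"hand":1},{"translation":[0,0,0],"angular":[0,0,0],"hand":1}]'
python3 -c "
from h import *
lev()"
```

```text
clock: 7.5
position: [0.6857, 0.0915, 0.0796]
ee_rot: [0.165, 0.459, 0.868, -0.087]
contact_force: [2.0, 0.2, 4.3]
width: 0.0003
gripper_force: 1.7
lever 0.772 along bar 0.2071 lat -0.0015 tool ang 0.755 F [2.  0.2 4.3] q [ 0.21  0.51  1.6  -0.44  0.93 -0.14] [0.6857 0.0915 0.0796]
clock: 7.75
position: [0.6859, 0.091, 0.0778]
ee_rot: [0.169, 0.459, 0.867, -0.089]
contact_force: [0.6, 2.6, 3.8]
width: 0.0001
gripper_force: 1.8
lever 0.781 along bar 0.2072 lat -0.0015 tool ang 0.765 F [0.6 2.6 3.8] q [ 0.22  0.51  1.6  -0.45  0.93 -0.13] [0.6859 0.091  0.0778]
```

```bash
python3 -m handwheel '[{"translation":[0,0,0.001],"angular":[0,-0.3,0],"hand":1},{"translation":[0,0,0.001],"angular":[0,-0.3,0],"hand":1},{"translation":[0,0,0],"angular":[0,0,0],"hand":1}]'
python3 -m handwheel '[{"translation":[0,0,0.001],"angular":[0,0,0],"hand":1},{"translation":[0,0,0],"angular":[0,0,0],"hand":1}]'
python3 -c "
from h import *
lev()"
```

```text
clock: 8.0
position: [0.6863, 0.0902, 0.076]
ee_rot: [0.174, 0.459, 0.867, -0.092]
contact_force: [-0.8, 3.2, 3.4]
width: 0.0
gripper_force: 1.7
clock: 8.17
position: [0.6864, 0.09, 0.0756]
ee_rot: [0.174, 0.459, 0.867, -0.092]
contact_force: [-2.0, 4.3, 4.1]
width: 0.0
gripper_force: 2.9
lever 0.793 along bar 0.2068 lat -0.0017 tool ang 0.775 F [-2.   4.3  4.1] q [ 0.22  0.52  1.61 -0.47  0.92 -0.11] [0.6864 0.09   0.0756]
```

```bash
python3 -m handwheel '[{"translation":[0,0,0.001],"angular":[0,0,0],"hand":1},{"translation":[0,0,0.001],"angular":[0,0,0],"hand":1},{"translation":[0,0,0],"angular":[0,0,0],"hand":1}]'
python3 -m handwheel '[{"translation":[0,0,0.001],"angular":[0,0,0],"hand":1},{"translation":[0,0,0],"angular":[0,0,0],"hand":1},{"translation":[0,0,0],"angular":[0,0,0],"hand":1}]'
python3 - <<'E'
from h import *
lev()
a=manip.get_image("side");cv2.imwrite("pics/end.png",a[:,:,::-1])
E
```

```text
clock: 8.42
position: [0.6865, 0.0899, 0.0754]
ee_rot: [0.174, 0.459, 0.866, -0.092]
contact_force: [-6.8, 8.6, 12.4]
width: 0.0001
gripper_force: 7.9
clock: 8.67
position: [0.6865, 0.0899, 0.0754]
ee_rot: [0.174, 0.459, 0.866, -0.091]
contact_force: [-8.6, 9.6, 17.3]
width: 0.0
gripper_force: 10.2
lever 0.794 along bar 0.2067 lat -0.0016 tool ang 0.775 F [-8.6  9.6 17.3] q [ 0.22  0.52  1.61 -0.47  0.92 -0.11] [0.6865 0.0899 0.0754]
```

View pics/end.png

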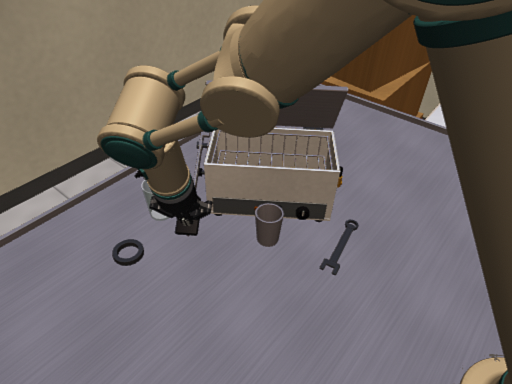

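The lid stands open with the basket visible. The stop is felt: the push rises to about 21 N with no further movement. The beaker (155,198), ring (128,252), cup (268,225) and spanner (340,246) are where they were.

```bash
python3 -c "
from rig import manip
print(manip.sign_off())"
```

```text
the job is handed in; nothing more can be done
None
```

The lever is pressed to its stop and held there with about 21 N on the pad, the lid is fully open, the beaker, cup, ring and spanner are unmoved in the last picture, and the job was handed in at about 8.7 s.

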